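# Clamp a preserve jar in the ratchet jar vice

### The job

Stand the squat glass jar with the steel lid upright in the jar vice, between its sprung jaw and the V-shaped stop, and let go of it. Then hold the vice's black handle and pump it in full strokes, gently from stop to stop without forcing either, until the first stroke that feels clearly stiffer, which grips the jar firmly: one tooth more would crack it. Finally let go of the handle, and leave the other things on the counter where they are.

Things in the scene. Friction and masses are not known exactly. Their poses are not given: they have to be found in the camera images.
- jar: the jar, loose: amber glass, round, dia 56, 86 tall with its steel lid (lid 14 high, dia 53), 0.2 to 0.4 kg. Origin at the centre of its underside, z up
- jar_mid (a point): centre of the jar, 43 above its underside
- seat (a point): where the jar's underside centre is when it rests in the V stop: on top of the vice's base plate, 12 above the counter. Its x axis is the clamping direction (level, from the jaw towards the V stop), z up. The V's faces reach 34 above the plate, 31 to either side; their nearest corners are 14 to the +x side of the seat. A jar set down some mm short of the seat is slid home by the jaw
- vice: the jar vice, fixed: grey base plate 315 x 100 x 12 with V stop (50 high block behind it), jaw, rack and lever. Axes as the seat's; the origin lies 48 to the -x side of the seat, at counter height. At the start the jaw's pad is 10 to 26 short of a seated jar. Each full stroke moves the jaw on by one tooth, 8; a spring pin holds every tooth gained, so it cannot go back
- jaw: the sliding jaw: toothed steel rack and aluminium block, with a black rubber pad (44 wide, 2 to 34 above the plate) in front on two springs of 9 N per mm in all. Origin as the vice's when fully back, moves along its x; pad face 14 to its -x side. The first tooth that squeezes the jar presses the pad in by about 4 (30 to 40 N; before it a gap or a touch); one more gives over 85 N and cracks the jar
- post: the lever's pivot post, fixed, with the lever it carries: a steel hub (driving pin and a stub that meets the two stops) and a flat steel bar to the handle, crossing above the rack, 56 to 65 above the counter. Origin on the vertical pivot axis at counter height, 127 to the -x side of the seat, 35 to its +y side. A free stroke takes about 2 to 3 N at the handle, the squeezing stroke rises to 6 to 9 N before its end stop
- handle (a point): the handle: black upright post, dia 20 to 21, from 66 to 138 above the counter, clear all round; this point is on its axis, 105 above the counter, 150 from the pivot, on its -y side. It swings level, 42 from stop to stop; the bar is clamped on the hub at any angle, so where the stops lie is not known (each up to 45 away) and must be felt. Working stroke towards +x, return to -x; stays where left
- stop_end: black rubber peg, dia 10, 60 high, fixed behind the post: it ends the working stroke. Origin at its foot on the counter's level. Felt at the handle the stop gives about 8 N per mm; more than 32 N at the handle (160 N at the peg) damages it. Only the last 3 of handle travel before each stop click in a tooth, so every stroke goes right to both stops
- stop_rest: the same peg for the return stroke, 26 to the +x side of the other
- shaker_mid (a point): spice shaker, loose: clear, round, dia 44, 125 tall, white cap; its centre, half-way up
- tin_mid (a point): food tin, loose: steel with a paper label, dia 64, 100 tall; its centre
- oil_mid (a point): oil bottle, loose: green glass, dia 54, 150 tall, narrow neck; its centre
- bowl_mid (a point): open steel bowl, loose: dia 120, 50 high; its centre
- cup_mid (a point): white ceramic cup, loose: dia 72, 85 high; its centre
- spoon_grip (a point): wooden spoon lying flat, loose, 240 long; a point on its handle
Not all that is in view belongs to the job. What is shaped like the jar but purple or red is not meant.

How it is judged:
By the outcome, as a careful person would: the job done as asked, in the order asked, and still so for the second after the job is handed in, with the robot touching nothing.
It also fails if it takes over 70 s, if anything falls off the work surface, if the arm or the gripper's body presses on something with over 40 N, if the wrist force passes 120 N, or if a joint passes its speed limit or range.

### The arm

A 6-joint arm with a two-finger parallel gripper is mounted at the origin on the work surface. World frame = base frame: x ahead of the robot, y to its left, z up, the work surface at z = 0. Lengths are in mm, angles in rad, forces in N, time in s.
With the tool pointing down it reaches from about 300 to 775 mm from the base axis. Payload 14.6 kg.
Tool frame: the origin (TCP) lies at the very end of the fingers, on their centre line; the grasp point (between the pads) lies 19 mm behind it; z points along the fingers, y is the line along which they close (so a half turn about z gives the same grasp; the last joint's range is limited). The gripper opens to 94 mm and grips with 3 to 60 N. Pads are 16 mm wide; open, the fingers measure 119 mm over their backs; the gripper's body (75 mm by 177 mm) begins 78 mm behind the grasp point.
Start: joints at [1.08, 0.3, 1.521, -0, 1.321, -0.067], TCP at [226.171, 501.334, 205.446] pointing down, gripper open.
Joint ranges: [-3.03, 3.03], [-0.79, 2.21], [0.23, 2.52], [-1.04, 4.18], [0, 3.07], [-2.55, 2.55]. Speed limits (rad/s): [2.22, 2.22, 2.57, 3.14, 3.14, 3.14].

### API

Orientations are given as [roll, pitch, yaw] about the fixed x, y, z axes, in that order (R = Rz(yaw) Ry(pitch) Rx(roll)).
In Python, from cell import manip gives the robot as it stands.
- The arm moves only by the tool servo_tool, never from a script. Its argument "motion" is a list that holds one entry, the list of rows, each a list of 7 numbers: the shift along the world's x, y, z as a fraction of full scale, then the turn, a rotation vector about the world's x, y, z as a fraction of full scale, then the closure, from 0 (fully open) to 1 (shut). In form: [[[x, y, z, rx, ry, rz, gripper], ...]]. A call has 1 to 10 rows; each row is the pose to reach, as a shift and turn from the pose commanded when the call began, turning the shorter way round; what a row does not reach only later rows make up. Full scale, the value 1, is 0.5 m for a shift and pi rad for a turn. A row lasts 1/10 s, in which the tool goes at most 50 mm and 8.59 degrees, less where a joint would pass 70% of its speed; a pose out of reach is approached as far as the arm can. A call with a number of a shift or a turn outside -1 to 1 is refused whole. A call with a gripper value outside its range is refused whole. The fingers move at their own pace and stop on an object; "newtons" is the grip in N (left out, the last holds). Time passes only in rows, so rows that repeat a pose let the fingers close. It gives the time, the measured TCP pose, the force, the opening and the grip force at its end, in the units of the state.
- manip.read_state(): the state, without advancing time (a new reading comes with each control period).
- manip.camera(name): name is "side" or "top" or "wrist"; returns a dict with "frame" (420x560x3 uint8, red, green, blue), "range_z" (420x560 float32, mm along the optical axis (not along the pixel's ray), 0 where there is no reading), "vfov" (degrees; the focal length in pixels is half the picture's height over the tangent of half this angle, whatever the lens; pixels are square), "cx", "cy" (the principal point, pixels), "cam_to_world" (4x4, takes a point from camera to world coordinates). Camera axes: x right, y down, z forward; pixel columns grow to the right and rows downward; lengths in mm; the calibration is good to about 2 mm. A picture is of the moment at which its call begins.
- manip.sign_off(): hands the job in; it is judged then, once.
The state is a dict: "clock": time; "joints": joint angles; "qd": joint speeds; "effort": joint torques, N m; "eef_pos": TCP position; "eef_rot": TCP orientation; "wrist_force": force on the tool from outside, world axes, zero at the start; "moment": the same for the moment, N m; "finger_gap": finger opening in mm; "finger_force": force on a finger pad.
Only numpy, scipy, OpenCV 4.12 (cv2) and the standard library are available. Lean on these libraries where they do the work, as an engineer would, in place of code of your own. Each camera call takes 0.05 s, during which the arm holds its last target. There are 200 camera calls.

## Working session

There is one attempt and no reset: what is moved stays moved. The work goes in short steps, Python scripts to look and compute and a tool call to move; the robot and the scene stay as the last step left them, time stands still between calls to the robot, and variables do not carry over. Pictures are saved under pics/ and viewed, at most 10 in all, crops included, and the job is handed in when it is done.

Besides the shell and the picture viewer there is one more tool, called after ">>>" in YAML: its name, and indented under it one key for each argument. servo_tool: Moves the arm, as the interface text tells. Its arguments: {"type":"object","properties":{"motion":{"type":"array"},"newtons":{"type":"number"}},"required":["motion"]}

```bash
mkdir -p pics; cat > h.py <<'E'
from cell import manip
import numpy as np, cv2, pickle
def grab(n,tag):
    c=manip.camera(n); pickle.dump(c,open(f'pics/{tag}.pkl','wb'))
    cv2.imwrite(f'pics/{tag}.png',c['frame'][:,:,::-1]); return c
def ld(tag): return pickle.load(open(f'pics/{tag}.pkl','rb'))
def cloud(c):
    d=c['range_z']; h,w=d.shape; f=h/2/np.tan(np.radians(c['vfov'])/2)
    v,u=np.mgrid[:h,:w]; P=np.stack([(u-c['cx'])/f*d,(v-c['cy'])/f*d,d],-1)
    T=np.array(c['cam_to_world']); W=P@T[:3,:3].T+T[:3,3]; W[d==0]=np.nan; return W
def ray(c,u,v,z):
    h=c['frame'].shape[0]; f=h/2/np.tan(np.radians(c['vfov'])/2)
    T=np.array(c['cam_to_world']); r=T[:3,:3]@np.array([(u-c['cx'])/f,(v-c['cy'])/f,1]); o=T[:3,3]
    return o+r*(z-o[2])/r[2]
E
python3 - <<'E'
from h import *
a=grab('top','top1'); b=grab('side','side1')
print(manip.read_state())
im=np.hstack([a['frame'],b['frame']])[:,:,::-1]
cv2.imwrite('pics/top1x.png',cv2.resize(a['frame'][:,:,::-1],(800,600)))
cv2.imwrite('pics/side1x.png',cv2.resize(b['frame'][:,:,::-1],(800,600)))
E
```

```text
{'clock': 0.1, 'joints': array([ 1.08037100e+00,  3.00432582e-01,  1.52147622e+00, -6.54844723e-06,
        1.32068285e+00, -6.65821204e-02]), 'qd': array([ 0.00083923, -0.00028736, -0.00222032,  0.00020581, -0.00070368,
       -0.00070408]), 'effort': array([ 1.09648445e-03, -5.32631385e+01, -3.53290021e+01,  7.09003396e-02,
        2.34001590e-02, -8.54559431e-06]), 'eef_pos': array([226.09093286, 501.14629619, 204.95181167]), 'eef_rot': array([-3.14059544e+00, -6.01375700e-05,  2.71775105e+00]), 'wrist_force': array([-0.60571239,  0.84674337,  0.08580728]), 'moment': array([-0.01698235, -0.05580315, -0.00709025]), 'finger_force': 0.0, 'finger_gap': 93.93221399751384}
```

View pics/top1x.png

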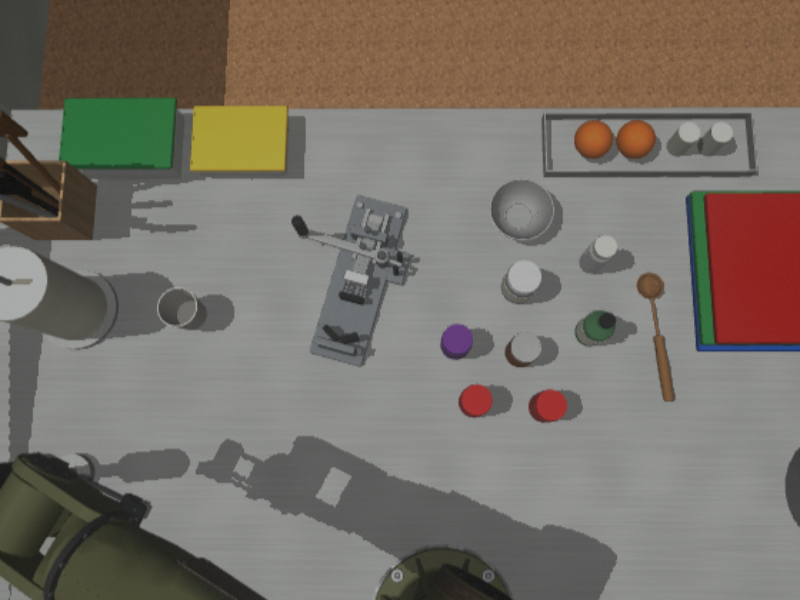

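View pics/side1x.png

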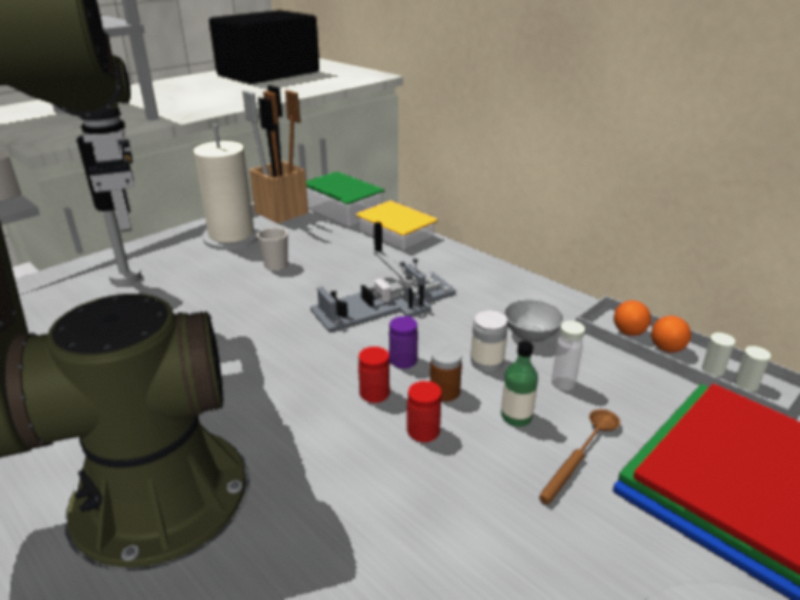

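The top view (800-px scale) shows the amber jar with its steel lid at about (525,348). The vice runs from (382,200) down to (337,355), with the V stop at the lower end and the handle top at about (298,222). The purple jar at (457,341) and the red jars at (476,400) and (550,405) stand nearby, as do the oil bottle at (600,325) and the tin at (524,280).

```bash
python3 - <<'E'
from h import *
c=ld('top1'); W=cloud(c); s=.7
print(np.round(c['cam_to_world'],3), c['vfov'])
def circ(u,v,zlo,zhi,r=26,n=''):
    u,v=u*s,v*s
    uu,vv=np.meshgrid(range(int(u-r),int(u+r)),range(int(v-r),int(v+r)))
    P=W[vv,uu].reshape(-1,3); P=P[(P[:,2]>zlo)&(P[:,2]<zhi)]
    lo,hi=np.nanpercentile(P,[1,99],axis=0); print(n,len(P),np.round((lo+hi)/2,1),np.round(hi-lo,1),np.round(np.median(P,0),1))
circ(525,348,76,95,n='jar'); circ(457,341,76,100,n='purple');circ(524,280,92,110,n='tin');circ(476,400,70,100,n='red1');circ(550,405,70,100,n='red2');circ(600,325,60,160,n='oil');circ(298,222,120,150,14,n='handle')
circ(602,246,110,140,n='shaker')
for n,(u,v) in {'h':(300,227),'hub':(382,256)}.items(): print(n,W[int(v*s),int(u*s)])
# plate
x=W[120:270,200:300].reshape(-1,3); m=(x[:,2]>7)&(x[:,2]<16)
r=cv2.minAreaRect(x[m][:,:2].astype(np.float32)); print(r, cv2.boxPoints(r))
x=W[120:270,200:300]
cv2.imwrite('pics/vz.png',cv2.resize(c['frame'][120:270,190:310,::-1],None,fx=4,fy=4,interpolation=cv2.INTER_CUBIC))
E
```

```text
[[-0.000000e+00 -9.820000e-01  1.870000e-01  3.073840e+02]
 [-1.000000e+00  2.000000e-03  8.000000e-03  3.900100e+01]
 [-8.000000e-03 -1.870000e-01 -9.820000e-01  1.376003e+03]
 [ 0.000000e+00  0.000000e+00  0.000000e+00  1.000000e+00]] 43.76977859882314
jar 362 [ 470.1 -145.1   84. ] [49.4 49.5 14.5] [ 469.6 -144.7   85.1]
purple 354 [484.3 -26.4  85. ] [49.3 49.6 11.5] [483.8 -26.5  85.5]
tin 430 [ 592.2 -144.2   99. ] [56.1 55.3 12.5] [ 592.1 -144.2   99.5]
red1 374 [379.9 -58.3  81.8] [48.7 51.2 18.7] [379.7 -57.4  85.3]
red2 384 [ 370.2 -185.4   81.7] [48.4 50.2 18.9] [ 370.1 -184.7   85.1]
oil 438 [ 506.5 -271.4  107.7] [50.9 48.7 90. ] [ 501.5 -265.2  103.1]
handle 60 [683.3 250.7 130.9] [17.9 18.9 18. ] [682.2 249.7 134.9]
shaker 220 [ 639.6 -281.5  120.5] [37.5 36.9 18.3] [ 638.9 -280.2  124.3]
h [676.25516841 246.37837442 125.96737192]
hub [634.57900536 106.8933654   76.93417167]
((619.4878540039062, 159.46717834472656), (403.5924072265625, 261.4197082519531), 1.714394450187683) [[413.87146  284.08133 ]
 [421.6925    22.778616]
 [825.10425   34.853027]
 [817.2832   296.15573 ]]
```

View pics/vz.png

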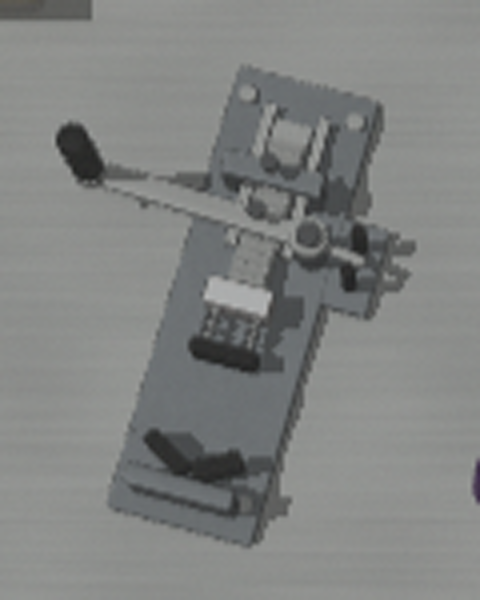

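The crop (4x, offset 190,120) shows the plate corners at (242,65), (383,103), (250,547) and (108,502). The hub is at (312,238), the pad face near (224,362), the V pads at (168,452) and (218,466), and the handle runs from its top at (72,136) to its foot at (95,174).

```bash
python3 - <<'E'
from h import *
c=ld('top1'); R=lambda u,v,z: ray(c,190+u/4,120+v/4,z)[:2]
tl,tr,br,bl=[R(*p,12) for p in [(242,65),(383,103),(250,547),(108,502)]]
print('len',np.linalg.norm(tl-bl),np.linalg.norm(tr-br),'wid',np.linalg.norm(tl-tr),np.linalg.norm(bl-br))
ax=(bl-tl)+(br-tr); ax/=np.linalg.norm(ax); ay=np.array([-ax[1],ax[0]]); print('ax',ax,'yaw',np.degrees(np.arctan2(ax[1],ax[0])))
ctr=(tl+tr+br+bl)/4; print('ctr',ctr)
hub=R(312,238,77); seat=hub+127*ax-35*ay; print('hub',hub,'seat from hub',seat)
for n,p in dict(ctr=ctr,pad=R(224,362,46),padtop=R(224,345,46),Vl=R(168,452,46),Vr=R(218,466,46),blk=R(180,492,62)).items(): d=p-seat; print(n,d@ax,d@ay)
ht=R(72,136,138); hb=R(95,174,66)
for h in(ht,hb): d=h-hub; print('handle',h,np.linalg.norm(d),'vice',d@ax,d@ay)
W=cloud(c); x=W[120:270,190:310].reshape(-1,3); d=x[:,:2]-seat; a=d@ax;b=d@ay
for z0,z1 in((8,16),(40,50),(55,66),(66,90)):
  m=(x[:,2]>z0)&(x[:,2]<z1)&(abs(b)<70)&(a>-250)&(a<100); print(z0,m.sum(),np.percentile(a[m],[0,1,10,50,90,99,100]).round(),np.percentile(b[m],[0,1,10,50,90,99,100]).round())
E
```

```text
len 311.1761849548677 314.16019281527554 wid 100.08697550784485 98.20094861841143
ax [-0.96212544  0.27260711] yaw 164.18053571441263
ctr [607.13932416 150.76066179]
hub [633.23962489 104.32041321] seat from hub [520.59094292 172.61590684]
ctr -89.22829463056893 -2.566216995589291
pad -39.27495577600164 -0.3931951011804681
padtop -50.02583288174932 -3.6170943403890714
Vl 26.85744964589077 -18.150084725459305
Vr 26.823030549081444 15.406364605793586
blk 50.9344136215811 -0.9136946302665755
handle [682.94196794 249.60344835] 153.54961153829322 vice -8.21470004605761 -153.3297163198121
handle [679.10246381 246.15657931] 149.06675688424394 vice -5.460256453528466 -148.96671979824217
8 2324 [-249. -244. -222.  -65.   34.   65.   69.] [-60. -54. -48.   2.  41.  67.  70.]
40 297 [-189. -165. -101.  -47.   30.   53.   54.] [-39. -36. -25.  -2.  21.  64.  67.]
55 500 [-176. -174. -168. -131.   49.   53.   54.] [-69. -68. -41.  -3.  34.  63.  66.]
66 143 [-173. -172. -163. -132. -124.   52.   53.] [-70. -69. -46.  -2.  32.  40.  42.]
```

>>> servo_tool:
  motion:
    - [[0.34,-0.9,0.02,0,0,0.135,0],[0.34,-0.9,0.02,0,0,0.135,0],[0.34,-0.9,0.02,0,0,0.135,0],[0.34,-0.9,0.02,0,0,0.135,0],[0.34,-0.9,0.02,0,0,0.135,0],[0.34,-0.9,0.02,0,0,0.135,0],[0.34,-0.9,0.02,0,0,0.135,0],[0.34,-0.9,0.02,0,0,0.135,0],[0.34,-0.9,0.02,0,0,0.135,0],[0.34,-0.9,0.02,0,0,0.135,0]]

```text
clock: 1.1
eef_pos: [396.5, 48.7, 215.5]
eef_rot: [-3.141, 0.0, 3.141]
wrist_force: [0.4, 0.2, 0.0]
finger_gap: 94.0
finger_force: 0.0
```

>>> servo_tool:
  motion:
    - [[0.148,-0.393,0,0,0,0,0],[0.148,-0.393,0,0,0,0,0],[0.148,-0.393,0,0,0,0,0],[0.148,-0.393,0,0,0,0,0],[0.148,-0.393,0,0,0,0,0],[0.148,-0.393,0,0,0,0,0]]

```text
clock: 1.7
eef_pos: [470.0, -146.1, 214.7]
eef_rot: [3.141, -0.001, 3.14]
wrist_force: [0.9, 0.4, -0.4]
finger_gap: 94.1
finger_force: 0.0
```

```bash
python3 - <<'E'
from h import *
s=manip.read_state(); print(s['eef_pos'],s['eef_rot'],s['wrist_force'])
c=grab('wrist','w1'); W=cloud(c); x=W.reshape(-1,3)
m=(x[:,2]>80)&(x[:,2]<92)&(np.hypot(x[:,0]-470,x[:,1]+145)<45)
P=x[m][:,:2]; print(m.sum(),cv2.minEnclosingCircle(P.astype(np.float32)),np.median(x[m],0))
cv2.imwrite('pics/w1x.png',c['frame'][:,:,::-1])
E
```

```text
[ 470.03301354 -146.13383988  214.72738426] [ 3.14105083e+00 -1.31163997e-03  3.13970029e+00] [ 0.89144238  0.3775471  -0.42814651]
2281 ((468.38458251953125, -145.56668090820312), 26.593883514404297) [ 467.20306131 -146.03070901   85.98045629]
```

View pics/w1x.png

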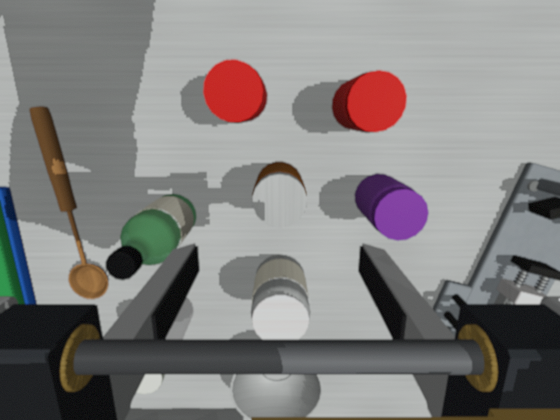

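The wrist view shows the jar lid at (280,200), midway between the fingers. The oil bottle cap is at (125,262) and the purple jar at (400,212), both clear of the fingers.

>>> servo_tool:
  motion:
    - [[-0.003,-0.001,-0.1,0,0,0,0],[-0.003,-0.001,-0.2,0,0,0,0],[-0.003,-0.001,-0.28,0,0,0,0],[-0.003,-0.001,-0.34,0,0,0,0],[-0.003,-0.001,-0.349,0,0,0,0],[-0.003,-0.001,-0.349,0,0,0,0],[-0.003,-0.001,-0.349,0,0,0,1],[-0.003,-0.001,-0.349,0,0,0,1],[-0.003,-0.001,-0.349,0,0,0,1],[-0.003,-0.001,-0.349,0,0,0,1]]
  newtons: 25

```text
clock: 2.75
eef_pos: [468.9, -145.8, 41.6]
eef_rot: [-3.141, 0.001, -3.141]
wrist_force: [1.7, 0.2, -0.0]
finger_gap: 65.4
finger_force: 0.0
```

>>> servo_tool:
  motion:
    - [[0,0,0,0,0,0,1],[0,0,0,0,0,0,1],[0,0,0,0,0,0,1],[0,0,0,0,0,0,1]]

```text
clock: 3.15
eef_pos: [468.8, -145.7, 41.2]
eef_rot: [-3.142, 0.0, -3.141]
wrist_force: [-1.0, 0.4, 5.7]
finger_gap: 55.3
finger_force: 25.0
```

>>> servo_tool:
  motion:
    - [[0,0,0.05,0,0,0,1],[0,0,0.13,0,0,0,1],[0,0,0.22,0,0,0,1],[0.01,0.06,0.29,0,0,-0.03,1],[0.03,0.15,0.34,0,0,-0.06,1],[0.05,0.24,0.348,0,0,-0.088,1],[0.06,0.33,0.348,0,0,-0.088,1],[0.063,0.38,0.348,0,0,-0.088,1],[0.063,0.39,0.348,0,0,-0.088,1],[0.063,0.39,0.348,0,0,-0.088,1]]

```text
clock: 4.15
eef_pos: [499.9, 49.7, 214.4]
eef_rot: [-3.141, -0.001, 2.867]
wrist_force: [1.1, -0.5, -3.8]
finger_gap: 55.8
finger_force: 25.0
```

```bash
python3 - <<'E'
from h import *
s=manip.read_state(); print(s['eef_pos'],s['eef_rot'],s['wrist_force'],s['finger_gap'])
c=grab('wrist','w2')
cv2.imwrite('pics/w2x.png',cv2.resize(c['frame'][:,:,::-1],(800,600),interpolation=cv2.INTER_CUBIC))
E
```

```text
[499.88194161  49.65615006 214.37232863] [-3.14106384e+00 -1.05773912e-03  2.86678356e+00] [ 1.06509972 -0.53664511 -3.82530113] 55.77475655055221
```

View pics/w2x.png

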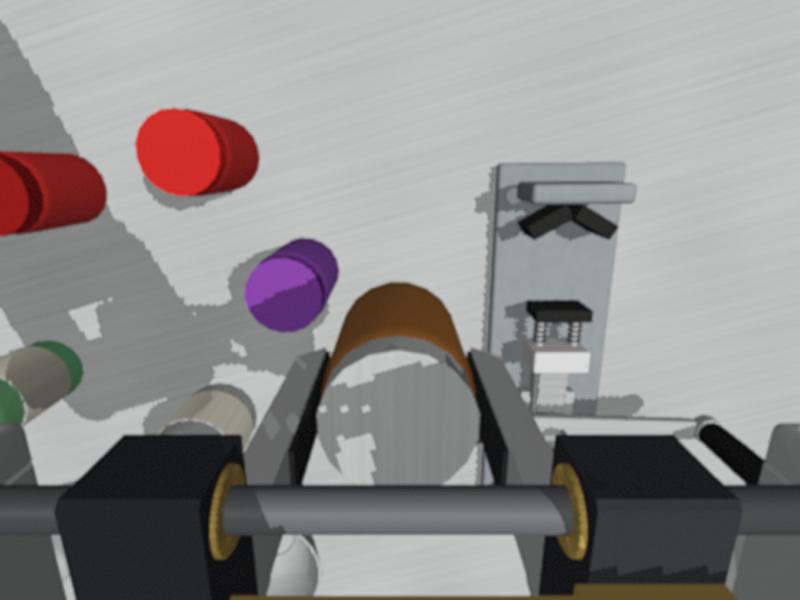

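The wrist view shows the jar held squarely. The V stop lies between (520,229) and (616,232), the far plate corners are at (497,164) and (625,163), the pad's front top edge runs (527,303)-(591,305), and the handle is at (735,455).

```bash
python3 - <<'E'
from h import *
c=ld('w2'); R=lambda u,v,z: ray(c,u*.7,v*.7,z)[:2]
ax=np.array([-0.9621,.2726]); ay=np.array([-ax[1],ax[0]]); seat=np.array([521,174.1])
a,b=R(497,164,12),R(625,163,12); e=b-a; print('end edge',np.linalg.norm(e),'yaw',np.degrees(np.arctan2(e[0]*-1*-1,-e[1]*-1)), e)
for n,p in dict(c1=a,c2=b,V1=R(520,229,46),V2=R(616,232,46),V1b=R(526,237,46),V2b=R(611,238,46),Vm=R(572,206,46),padL=R(527,303,46),padR=R(591,305,46),bk1=R(518,183,62),bk2=R(637,185,62)).items(): d=p-seat; print(n,d@ax,d@ay)
W=cloud(c)
x=W.reshape(-1,3); d=x[:,:2]-seat; A=d@ax;B=d@ay
m=(x[:,2]>42)&(x[:,2]<49)&(abs(B)<45)&(A>-70)&(A<60)
for lo,hi in((-70,-20),(0,60)):
  k=m&(A>lo)&(A<hi); print(k.sum(),np.percentile(A[k],[0,5,50,95,100]).round(1),np.percentile(B[k],[0,2,50,98,100]).round(1), np.median(x[k,2]))
k=(x[:,2]>9)&(x[:,2]<15)&(abs(B)<75)&(A>-30)&(A<90); print('plate',np.percentile(A[k],[99.5,100]),np.percentile(B[k],[0,1,99,100]))
E
```

```text
end edge 99.15847075049261 yaw 15.348505882200039 [26.24620975 95.62185313]
c1 67.77120704379506 49.3328647264793
c2 68.58624580148326 -49.819636944356596
V1 21.994104984292623 36.62948670710149
V2 19.84710898205449 -34.03601803436698
V1b 16.12006011933237 31.784529479105778
V2b 15.426438193087547 -30.919246150444618
Vm 38.61578290485326 0.21203632425303207
padL -34.55869141325701 27.17241208596068
padR -36.122772091873586 -22.053533420130638
bk1 55.34786187442497 44.37955916758453
bk2 54.08111040398431 -36.85663784694831
364 [-50.9 -49.5 -44.8 -40.8 -40.3] [-24.5 -23.1  -1.7  19.2  19.6] 45.83945446516455
766 [14.7 18.1 27.5 37.8 54.9] [-34.8 -31.6   2.3  33.7  34.5] 45.929574100137785
plate [68.67436149 68.69423685] [-51.90205465 -50.24342911  47.25507904  48.31750854]
```

>>> servo_tool:
  motion:
    - [[0.015,0.09,0,0,0,0,1],[0.033,0.18,0,0,0,0,1],[0.048,0.24,-0.02,0,0,0,1],[0.048,0.248,-0.09,0,0,0,1],[0.048,0.248,-0.17,0,0,0,1],[0.048,0.248,-0.24,0,0,0,1],[0.048,0.248,-0.28,0,0,0,1],[0.048,0.248,-0.3,0,0,0,1],[0.048,0.248,-0.31,0,0,0,1],[0.048,0.248,-0.314,0,0,0,1]]

```text
clock: 5.2
eef_pos: [524.3, 172.8, 58.2]
eef_rot: [-3.141, -0.0, 2.865]
wrist_force: [-0.0, 0.3, -3.1]
finger_gap: 55.9
finger_force: 25.0
```

>>> servo_tool:
  motion:
    - [[0,0,-0.004,0,0,0,1],[0,0,-0.008,0,0,0,1],[0,0,-0.01,0,0,0,1],[0,0,-0.01,0,0,0,1]]

```text
clock: 5.6
eef_pos: [524.4, 173.3, 53.3]
eef_rot: [3.141, 0.001, 2.866]
wrist_force: [-0.2, -0.5, -2.3]
finger_gap: 55.9
finger_force: 25.0
```

>>> servo_tool:
  motion:
    - [[0,0,-0.001,0,0,0,1],[0,0,-0.002,0,0,0,1],[0,0,-0.002,0,0,0,1]]

```text
clock: 5.9
eef_pos: [524.9, 173.3, 53.1]
eef_rot: [3.141, 0.002, 2.866]
wrist_force: [-0.7, -2.8, 7.5]
finger_gap: 55.5
finger_force: 25.0
```

>>> servo_tool:
  motion:
    - [[0,0,0,0,0,0,0],[0,0,0,0,0,0,0],[0,0,0,0,0,0,0],[0,0,0,0,0,0,0],[0,0,0.04,0,0,0,0],[0,0,0.12,0,0,0,0],[0,0,0.22,0,0,0,0],[0,0,0.32,0,0,0,0],[0,0,0.34,0,0,0,0]]

```text
clock: 6.8
eef_pos: [525.7, 173.8, 227.8]
eef_rot: [3.137, 0.007, 2.866]
wrist_force: [-0.5, -0.2, -0.3]
finger_gap: 94.0
finger_force: 0.0
```

```bash
python3 - <<'E'
from h import *
s=manip.read_state(); print(s['eef_pos'],s['eef_rot'],s['wrist_force'],s['finger_gap'])
c=grab('wrist','w3')
cv2.imwrite('pics/w3x.png',cv2.resize(c['frame'][:,:,::-1],(800,600),interpolation=cv2.INTER_CUBIC))
E
```

```text
[525.66107894 173.79185315 227.84395693] [3.13730805 0.00722904 2.86553457] [-0.45744947 -0.21060228 -0.30602753] 94.03987937724351
```

View pics/w3x.png

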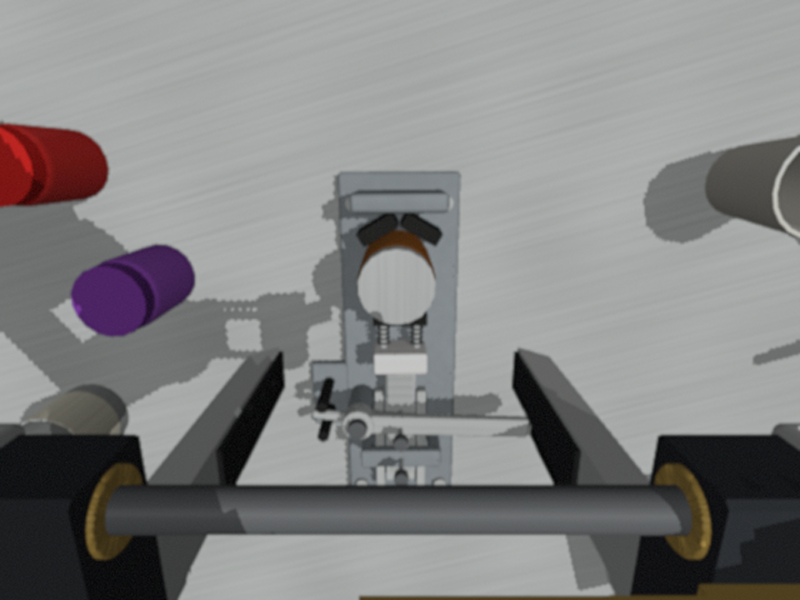

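The wrist view shows the jar upright at (397,285), between the pad and the V and clear of the fingers. The lever hub is at (357,422), the pegs at (326,393) and (325,432), and the bar runs right to (530,425).

```bash
python3 -c "
from h import *
print(manip.read_state()['joints'],manip.read_state()['eef_pos'])"
```

```text
[ 2.53144660e-01  2.87817436e-01  1.48731457e+00  4.52902028e-05
  1.35967088e+00 -1.04163259e+00] [525.37548888 173.72888604 226.4677261 ]
```

>>> servo_tool:
  motion:
    - [[0.314,0.149,-0.03,0,0,0.444,0],[0.314,0.149,-0.03,0,0,0.444,0],[0.314,0.149,-0.03,0,0,0.444,0],[0.314,0.149,-0.03,0,0,0.444,0],[0.314,0.149,-0.03,0,0,0.444,0],[0.314,0.149,-0.03,0,0,0.444,0],[0.314,0.149,-0.03,0,0,0.444,0],[0.314,0.149,-0.03,0,0,0.444,0],[0.314,0.149,-0.03,0,0,0.444,0],[0.314,0.149,-0.03,0,0,0.444,0]]

```text
clock: 7.85
eef_pos: [680.8, 247.8, 204.6]
eef_rot: [3.14, -0.002, -2.017]
wrist_force: [-0.6, 0.2, -0.4]
finger_gap: 93.9
finger_force: 0.0
```

```bash
python3 - <<'E'
from h import *
s=manip.read_state(); print(s['eef_pos'],s['eef_rot'],s['joints'])
c=grab('wrist','w4')
W=cloud(c); x=W.reshape(-1,3)
m=(x[:,2]>120)&(x[:,2]<142)&(np.hypot(x[:,0]-681,x[:,1]-248)<30)
print(m.sum(),cv2.minEnclosingCircle(x[m][:,:2].astype(np.float32)))
cv2.imwrite('pics/w4x.png',cv2.resize(c['frame'][:,:,::-1],(800,600),interpolation=cv2.INTER_CUBIC))
E
```

```text
[680.82788802 247.76921393 204.58049062] [ 3.13960304e+00 -1.84456703e-03 -2.01712724e+00] [ 2.98488977e-01  7.19876879e-01  9.04789663e-01 -7.51428417e-06
  1.51963921e+00 -2.39677053e+00]
567 ((681.9412841796875, 250.98736572265625), 10.06640625)
```

View pics/w4x.png

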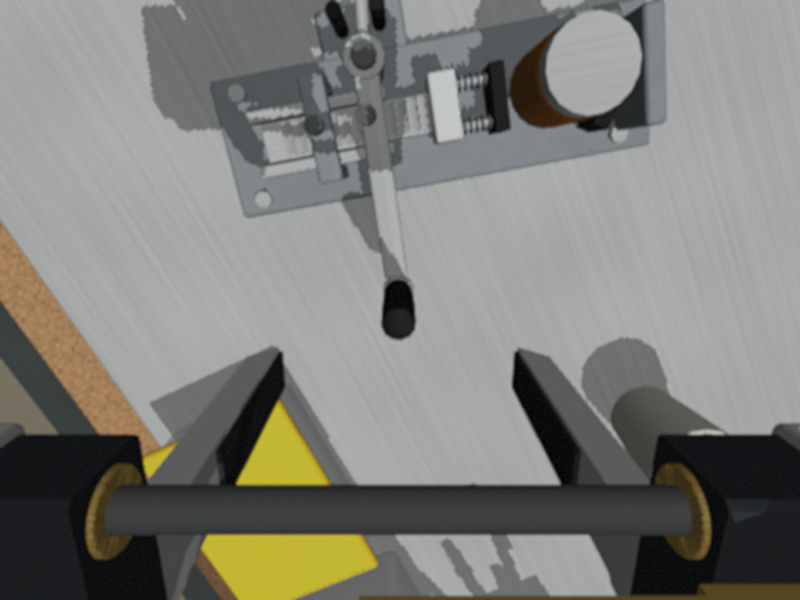

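The wrist view shows the handle top at (398,323), midway between the fingers. The hub is at (364,55) and the stub near (362,12), between the pegs at (337,17) and (377,12). It lies closer to the right (rest) peg, so I'll enlarge that area.

```bash
python3 - <<'E'
from h import *
c=ld('w4'); cv2.imwrite('pics/w4z.png',cv2.resize(c['frame'][0:60,205:305,::-1],None,fx=8,fy=8,interpolation=cv2.INTER_CUBIC))
E
```

```text
(no output)
```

View pics/w4z.png

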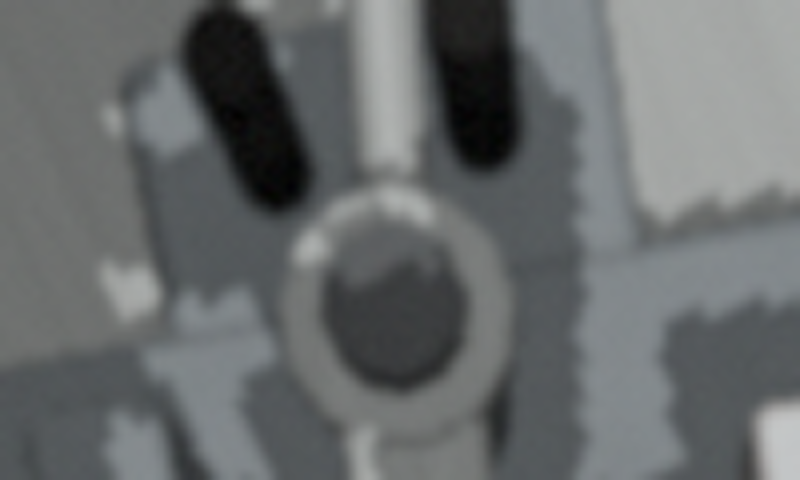

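>>> servo_tool:
  motion:
    - [[0.002,0.005,-0.05,0,0,0,0],[0.002,0.005,-0.12,0,0,0,0],[0.002,0.005,-0.18,0,0,0,0],[0.002,0.005,-0.22,0,0,0,0],[0.002,0.005,-0.234,0,0,0,0],[0.002,0.005,-0.234,0,0,0,1],[0.002,0.005,-0.234,0,0,0,1],[0.002,0.005,-0.234,0,0,0,1],[0.002,0.005,-0.234,0,0,0,1],[0.002,0.005,-0.234,0,0,0,1]]
  newtons: 15

```text
clock: 8.9
eef_pos: [682.4, 250.4, 90.6]
eef_rot: [-3.141, 0.001, -2.023]
wrist_force: [-0.1, -0.3, 0.2]
finger_gap: 57.5
finger_force: 0.0
```

The crop shows the stub at x≈388 between the pegs. The gap to the right (rest) peg is small, about 12 px, and to the left (end) peg about 96 px. So the rest stop should be roughly 5 mm away to -x.

>>> servo_tool:
  motion:
    - [[0,0,0,0,0,0,1],[0,0,0,0,0,0,1],[0,0,0,0,0,0,1],[0,0,0,0,0,0,1],[0,0,0,0,0,0,1],[0,0,0,0,0,0,1],[0,0,0,0,0,0,1]]

```text
clock: 9.6
eef_pos: [682.2, 250.4, 89.9]
eef_rot: [3.142, 0.0, -2.023]
wrist_force: [-1.5, 0.2, -0.1]
finger_gap: 19.7
finger_force: 15.0
```

```bash
python3 - <<'E'
from h import *
s=manip.read_state(); print(s['eef_pos'],s['wrist_force'],s['finger_gap'],s['finger_force'],s['joints'])
r=s['eef_pos'][:2]-np.array([633.6,105.8]); p=np.arctan2(r[1],r[0]); print(np.degrees(p),np.hypot(*r))
for t in range(-12,54,2): 
  q=p+t/150; print(t,np.round(150*(np.array([np.cos(q),np.sin(q)])-[np.cos(p),np.sin(p)])/500,4))
E
```

```text
[682.16289919 250.35638642  89.9469213 ] [-1.47616506  0.23956344 -0.10539609] 19.675009395123467 15.0000638155052 [ 3.01335556e-01  8.00161603e-01  1.03429403e+00  4.76500003e-05
  1.30712470e+00 -2.38815895e+00]
71.43051733775513 152.4955869246412
-12 [ 0.0224 -0.0085]
-10 [ 0.0187 -0.007 ]
-8 [ 0.015  -0.0055]
-6 [ 0.0113 -0.004 ]
-4 [ 0.0075 -0.0026]
-2 [ 0.0038 -0.0013]
0 [0. 0.]
2 [-0.0038  0.0012]
4 [-0.0076  0.0024]
6 [-0.0114  0.0036]
8 [-0.0153  0.0047]
10 [-0.0192  0.0057]
12 [-0.023   0.0067]
14 [-0.0269  0.0077]
16 [-0.0308  0.0086]
18 [-0.0347  0.0094]
20 [-0.0387  0.0102]
22 [-0.0426  0.0109]
24 [-0.0465  0.0116]
26 [-0.0505  0.0122]
28 [-0.0544  0.0128]
30 [-0.0584  0.0133]
32 [-0.0624  0.0138]
34 [-0.0664  0.0142]
36 [-0.0703  0.0146]
38 [-0.0743  0.0149]
40 [-0.0783  0.0151]
42 [-0.0823  0.0153]
44 [-0.0863  0.0155]
46 [-0.0903  0.0156]
48 [-0.0943  0.0156]
50 [-0.0983  0.0156]
52 [-0.1023  0.0155]
```

>>> servo_tool:
  motion:
    - [[0.0019,-0.0006,0,0,0,0,1],[0.0038,-0.0013,0,0,0,0,1],[0.0057,-0.002,0,0,0,0,1],[0.0057,-0.002,0,0,0,0,1]]

```text
clock: 10.0
eef_pos: [685.0, 249.4, 89.9]
eef_rot: [3.141, 0.0, -2.023]
wrist_force: [-1.9, 1.0, 0.8]
finger_gap: 19.6
finger_force: 15.0
```

Free drag is about 2 N. I'll continue in small steps.

>>> servo_tool:
  motion:
    - [[0.0019,-0.0007,0,0,0,0,1],[0.0038,-0.0014,0,0,0,0,1],[0.0038,-0.0014,0,0,0,0,1]]

```text
clock: 10.3
eef_pos: [687.1, 248.8, 90.0]
eef_rot: [-3.141, 0.0, -2.023]
wrist_force: [-0.9, 3.7, 1.6]
finger_gap: 20.1
finger_force: 15.0
```

>>> servo_tool:
  motion:
    - [[0.0019,-0.0007,0,0,0,0,1],[0.0038,-0.0014,0,0,0,0,1],[0.0038,-0.0014,0,0,0,0,1]]

```text
clock: 10.6
eef_pos: [688.9, 248.1, 90.1]
eef_rot: [-3.142, 0.0, -2.023]
wrist_force: [-0.9, 3.9, 1.4]
finger_gap: 19.5
finger_force: 15.0
```

>>> servo_tool:
  motion:
    - [[0.0019,-0.0007,0,0,0,0,1],[0.0038,-0.0014,0,0,0,0,1],[0.0038,-0.0014,0,0,0,0,1]]

```text
clock: 10.9
eef_pos: [690.6, 247.5, 90.0]
eef_rot: [3.141, 0.0, -2.023]
wrist_force: [-3.0, 5.8, 2.4]
finger_gap: 19.8
finger_force: 15.0
```

>>> servo_tool:
  motion:
    - [[0.0019,-0.0008,0,0,0,0,1],[0.0019,-0.0008,0,0,0,0,1],[0.0019,-0.0008,0,0,0,0,1]]

```text
clock: 11.2
eef_pos: [691.5, 247.2, 90.0]
eef_rot: [3.141, 0.0, -2.023]
wrist_force: [-3.8, 5.5, 1.1]
finger_gap: 19.6
finger_force: 15.0
```

>>> servo_tool:
  motion:
    - [[0.0019,-0.0008,0,0,0,0,1],[0.0029,-0.0012,0,0,0,0,1],[0.0029,-0.0012,0,0,0,0,1]]

```text
clock: 11.5
eef_pos: [692.7, 246.8, 90.0]
eef_rot: [3.141, 0.0, -2.022]
wrist_force: [-5.1, 6.0, 1.8]
finger_gap: 19.8
finger_force: 15.0
```

>>> servo_tool:
  motion:
    - [[0.0019,-0.0008,0,0,0,0,1],[0.0029,-0.0012,0,0,0,0,1],[0.0029,-0.0012,0,0,0,0,1]]

```text
clock: 11.8
eef_pos: [693.9, 246.4, 90.0]
eef_rot: [3.14, -0.0, -2.022]
wrist_force: [-6.4, 6.4, 3.0]
finger_gap: 19.8
finger_force: 15.0
```

```bash
cat >> h.py <<'E'
def bar(tag):
    """lever angle about the pivot and stub/peg ranges, by depth"""
    c=grab('wrist',tag); W=cloud(c); x=W.reshape(-1,3); piv=np.array([633.6,105.8])
    d=x[:,:2]-piv; r=np.hypot(*d.T); a=np.degrees(np.arctan2(d[:,1],d[:,0]))
    m=(x[:,2]>50)&(x[:,2]<70)&(r>60)&(r<130)&(a>40)&(a<110)
    vx,vy,x0,y0=cv2.fitLine(x[m][:,:2].astype(np.float32),cv2.DIST_HUBER,0,.01,.01).ravel()
    ang=np.degrees(np.arctan2(vy,vx))%180
    dist=vx*(piv[1]-y0)-vy*(piv[0]-x0)
    n=(x[:,2]>50)&(x[:,2]<75)&(r>22)&(r<40)&(a<-60)
    q=a[n]; h,e=np.histogram(q,bins=range(-160,-59,4))
    return m.sum(),ang,dist,dict((int(e[i]),int(h[i])) for i in range(len(h)) if h[i])
E
python3 - <<'E'
import h, numpy as np, cv2
from h import *
o=manip.camera
# re-evaluate the earlier picture first
h.grab=lambda n,t: ld('w4')
print('w4',h.bar('x'))
h.grab=grab; import importlib; importlib.reload(h)
print('now',h.bar('w5')); s=manip.read_state(); print(s['eef_pos'],s['wrist_force'],s['moment'],s['joints'])
E
```

```text
w4 (np.int64(1586), np.float32(81.811615), np.float64(19.281891380796992), {-140: 15, -136: 22, -132: 24, -128: 21, -124: 18, -120: 8, -116: 21, -112: 21, -108: 23, -104: 22, -100: 7, -84: 24, -80: 38, -76: 37, -72: 34, -68: 21})
now (np.int64(3752), np.float32(76.44573), np.float64(17.65310315185368), {})
[693.98058819 246.36452398  89.99846084] [-5.9461146   6.67516127  1.88475214] [ 1.37760683  1.31020065 -0.14191533] [ 2.91015387e-01  8.25076573e-01  9.91107020e-01  1.08613519e-03
  1.32646860e+00 -2.39934171e+00]
```

```bash
sed -i 's/(r>60)&(r<130)&(a>40)&(a<110)/(r>75)\&(r<135)\&(a>50)\&(a<95)/' h.py; python3 - <<'E'
import h
from h import *
for t in('w4','w5'):
    h.grab=lambda n,_: ld(t)
    c=ld(t); W=cloud(c); x=W.reshape(-1,3); print(t,h.bar('x')[:3])
    d=x[:,:2]-[633.6,105.8]; r=np.hypot(*d.T); a=np.degrees(np.arctan2(d[:,1],d[:,0]))
    m=(x[:,2]>50)&(x[:,2]<70)
    for R in(80,95,110,125):
        k=m&(abs(r-R)<4)&(a>40)&(a<110); print(R,k.sum(),np.round(np.percentile(a[k],[0,10,50,90,100]),1))
E
```

```text
w4 (np.int64(1059), np.float32(73.09859), np.float64(3.4794009312763414))
80 256 [40.1 42.2 66.6 74.7 76.5]
95 143 [66.1 67.3 71.2 75.  75.9]
110 139 [67.1 68.1 71.3 74.5 75.4]
125 131 [67.7 68.5 71.4 74.3 75.1]
w5 (np.int64(2462), np.float32(68.54534), np.float64(3.1915990047294827))
80 615 [40.1 42.3 62.3 70.2 72.2]
95 334 [62.  62.8 66.8 70.6 71.6]
110 313 [62.8 63.5 66.9 70.2 71. ]
125 297 [63.2 64.1 67.  69.9 70.7]
```

>>> servo_tool:
  motion:
    - [[0.0009,-0.0004,0,0,0,0,1],[0.0018,-0.0008,0,0,0,0,1],[0.0028,-0.0012,0,0,0,0,1],[0.0028,-0.0012,0,0,0,0,1]]

```text
clock: 12.25
eef_pos: [695.2, 246.0, 90.0]
eef_rot: [3.14, 0.0, -2.022]
wrist_force: [-7.5, 7.9, 2.8]
finger_gap: 19.8
finger_force: 15.0
```

```bash
cat >> h.py <<'E'
def st(piv=np.array([633.6,105.8])):
    s=manip.read_state(); d=s['eef_pos'][:2]-piv; a=np.arctan2(d[1],d[0]); t=np.array([-np.sin(a),np.cos(a)]); f=s['wrist_force'][:2]
    print('t',round(s['clock'],2),'ang',np.degrees(a).round(2),'r',np.hypot(*d).round(1),'Ftan(+x vice)',(f@t).round(1),'Frad',(f@d/np.hypot(*d)).round(1),'gap',s['finger_gap'])
E
python3 -c "
from h import *
st()"
```

```text
t 12.25 ang 66.29 r 153.1 Ftan(+x vice) 10.1 Frad 4.2 gap 19.79320900922109
```

```bash
cat >> h.py <<'E'
def ba(tag,n=None):
    c=grab('wrist',tag); x=cloud(c).reshape(-1,3); d=x[:,:2]-[633.6,105.8]; r=np.hypot(*d.T); a=np.degrees(np.arctan2(d[:,1],d[:,0]))
    m=(x[:,2]>50)&(x[:,2]<70)&(a>45)&(a<110); o=[]
    for R in(95,105,115,125): k=m&(abs(r-R)<5); lo,hi=np.percentile(a[k],[2,98]); o.append((lo+hi)/2)
    print(tag,'bar angle',np.round(o,2)); return c
E
python3 - <<'E'
import h
from h import *
for t in('w4','w5'):
    h.grab=lambda n,_: ld(t)
    h.ba(t)
h.grab=grab
c=h.ba('w6')
cv2.imwrite('pics/w6x.png',cv2.resize(c['frame'][:,:,::-1],(800,600),interpolation=cv2.INTER_CUBIC))
E
```

```text
w4 bar angle [71.1  71.17 71.33 71.38]
w5 bar angle [66.67 66.74 66.95 66.99]
w6 bar angle [66.29 66.37 66.45 66.59]
```

View pics/w6x.png

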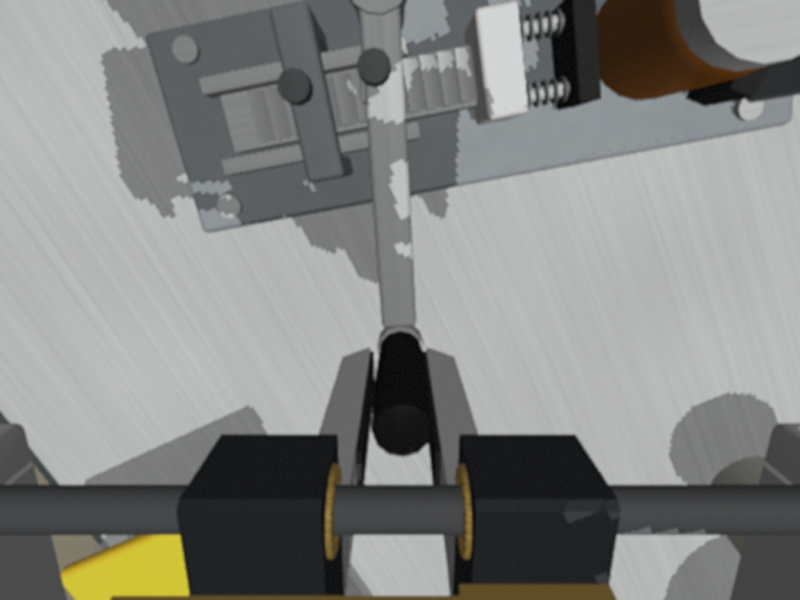

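The wrist view shows the handle held between the pads at (402,395). The bar runs straight up to the hub at (380,0), and the stub is out of view. I'll keep easing on while watching the stiffness.

>>> servo_tool:
  motion:
    - [[0.0009,-0.0004,0,0,0,0,1],[0.0018,-0.0008,0,0,0,0,1],[0.0028,-0.0012,0,0,0,0,1],[0.0028,-0.0012,0,0,0,0,1]]

```text
clock: 12.7
eef_pos: [696.4, 245.5, 89.9]
eef_rot: [3.139, -0.0, -2.022]
wrist_force: [-10.9, 7.3, 4.3]
finger_gap: 19.4
finger_force: 15.0
```

```bash
python3 -c "
from h import *
st()
c=ba('w7'); st()
t=grab('top','top2'); W=cloud(t); x=W.reshape(-1,3); k=(np.hypot(x[:,0]-633.6,x[:,1]-105.8)<40); print('near hub',k.sum(),np.nanpercentile(x[k,2],[0,50,100]))
"
```

```text
t 12.7 ang 65.81 r 153.2 Ftan(+x vice) 13.0 Frad 2.2 gap 19.403785434645187
w7 bar angle [65.9  66.   66.08 66.19]
t 12.75 ang 65.8 r 153.2 Ftan(+x vice) 11.3 Frad 2.9 gap 19.964562511691422
near hub 763 [-7.16611978 16.30151919 93.06894678]
```

>>> servo_tool:
  motion:
    - [[-0.0028,0.0012,0,0,0,0,1],[-0.0056,0.0024,0,0,0,0,1],[-0.0056,0.0024,0,0,0,0,1]]

```text
clock: 13.1
eef_pos: [694.0, 246.4, 90.1]
eef_rot: [3.141, 0.0, -2.022]
wrist_force: [-5.4, 7.4, 3.6]
finger_gap: 19.4
finger_force: 15.0
```

```bash
python3 -c "
from h import *
st()"
```

```text
t 13.1 ang 66.74 r 153.1 Ftan(+x vice) 7.8 Frad 4.7 gap 19.42426022523938
```

>>> servo_tool:
  motion:
    - [[0.0028,-0.0012,0,0,0,0,1],[0.0056,-0.0024,0,0,0,0,1],[0.0074,-0.0032,0,0,0,0,1],[0.0084,-0.0036,0,0,0,0,1],[0.0084,-0.0036,0,0,0,0,1]]

```text
clock: 13.6
eef_pos: [697.6, 245.1, 89.9]
eef_rot: [3.139, -0.0, -2.022]
wrist_force: [-10.2, 8.9, 3.9]
finger_gap: 19.8
finger_force: 15.0
```

```bash
python3 -c "
from h import *
st()
c=ba('w8'); st(); print(manip.read_state()['moment'],manip.read_state()['wrist_force'])
"
```

```text
t 13.6 ang 65.31 r 153.3 Ftan(+x vice) 13.0 Frad 3.9 gap 19.80023808271942
w8 bar angle [65.49 65.61 65.71 65.81]
t 13.65 ang 65.32 r 153.3 Ftan(+x vice) 12.2 Frad 3.9 gap 19.731576918159075
[ 1.76923681  2.19654295 -0.14000822] [-9.46994434  8.66746735  5.07547362]
```

>>> servo_tool:
  motion:
    - [[-0.009,0.0038,0,0,0,0,1],[-0.0175,0.0071,0,0,0,0,1],[-0.026,0.0102,0,0,0,0,1],[-0.035,0.0133,0,0,0,0,1],[-0.044,0.0162,0,0,0,0,1],[-0.053,0.0187,0,0,0,0,1],[-0.0615,0.0207,0,0,0,0,1],[-0.069,0.0222,0,0,0,0,1]]

```text
clock: 14.45
eef_pos: [664.0, 254.7, 89.9]
eef_rot: [-3.141, -0.0, -2.023]
wrist_force: [3.5, -1.9, -1.0]
finger_gap: 19.7
finger_force: 15.0
```

```bash
python3 -c "
from h import *
st(); c=ba('w9'); st()
"
```

```text
t 14.45 ang 78.45 r 151.9 Ftan(+x vice) -3.8 Frad -1.2 gap 19.67569027330822
w9 bar angle [77.88 78.03 78.14 78.25]
t 14.5 ang 78.63 r 152.0 Ftan(+x vice) -1.3 Frad -2.2 gap 19.685672105734888
```

>>> servo_tool:
  motion:
    - [[-0.002,0.0003,0,0,0,0,1],[-0.004,0.0006,0,0,0,0,1],[-0.006,0.0009,0,0,0,0,1],[-0.006,0.0009,0,0,0,0,1]]

```text
clock: 14.9
eef_pos: [661.2, 255.4, 89.9]
eef_rot: [3.141, -0.0, -2.023]
wrist_force: [1.3, -0.8, 0.1]
finger_gap: 19.4
finger_force: 15.0
```

```bash
python3 -c "
from h import *
st()"
```

```text
t 14.9 ang 79.56 r 152.1 Ftan(+x vice) -1.4 Frad -0.6 gap 19.40619807520282
```

>>> servo_tool:
  motion:
    - [[-0.002,0.0003,0,0,0,0,1],[-0.004,0.0006,0,0,0,0,1],[-0.006,0.0009,0,0,0,0,1],[-0.006,0.0009,0,0,0,0,1]]

```text
clock: 15.3
eef_pos: [658.2, 255.9, 90.0]
eef_rot: [3.142, 0.0, -2.023]
wrist_force: [2.1, -0.8, -0.7]
finger_gap: 19.7
finger_force: 15.0
```

>>> servo_tool:
  motion:
    - [[-0.002,0.0003,0,0,0,0,1],[-0.004,0.0005,0,0,0,0,1],[-0.006,0.0007,0,0,0,0,1],[-0.006,0.0007,0,0,0,0,1]]

```text
clock: 15.7
eef_pos: [655.0, 256.4, 90.0]
eef_rot: [3.141, -0.0, -2.023]
wrist_force: [1.1, 1.1, 1.3]
finger_gap: 19.4
finger_force: 15.0
```

>>> servo_tool:
  motion:
    - [[-0.002,0.0003,0,0,0,0,1],[-0.004,0.0005,0,0,0,0,1],[-0.006,0.0007,0,0,0,0,1],[-0.006,0.0007,0,0,0,0,1]]

```text
clock: 16.1
eef_pos: [652.1, 256.5, 89.9]
eef_rot: [3.141, -0.0, -2.023]
wrist_force: [0.3, 0.2, -0.8]
finger_gap: 20.1
finger_force: 15.0
```

>>> servo_tool:
  motion:
    - [[-0.002,0.0002,0,0,0,0,1],[-0.004,0.0003,0,0,0,0,1],[-0.006,0.0004,0,0,0,0,1],[-0.006,0.0004,0,0,0,0,1]]

```text
clock: 16.5
eef_pos: [649.2, 256.6, 89.9]
eef_rot: [3.142, -0.0, -2.023]
wrist_force: [1.1, -1.1, 0.5]
finger_gap: 19.7
finger_force: 15.0
```

```bash
python3 -c "
from h import *
st(); c=ba('w10'); st()
"
```

```text
t 16.5 ang 84.11 r 151.6 Ftan(+x vice) -1.2 Frad -0.9 gap 19.7473990591372
w10 bar angle [83.5  83.67 83.8  83.9 ]
t 16.55 ang 84.1 r 151.7 Ftan(+x vice) -1.4 Frad -0.6 gap 19.703351575285637
```

>>> servo_tool:
  motion:
    - [[-0.002,0.0002,0,0,0,0,1],[-0.004,0.0003,0,0,0,0,1],[-0.006,0.0004,0,0,0,0,1],[-0.006,0.0004,0,0,0,0,1]]

```text
clock: 16.95
eef_pos: [646.2, 257.0, 90.0]
eef_rot: [-3.141, 0.0, -2.023]
wrist_force: [2.4, -0.2, -0.7]
finger_gap: 20.0
finger_force: 15.0
```

>>> servo_tool:
  motion:
    - [[-0.002,0.0001,0,0,0,0,1],[-0.004,0.0002,0,0,0,0,1],[-0.006,0.0003,0,0,0,0,1],[-0.006,0.0003,0,0,0,0,1]]

```text
clock: 17.35
eef_pos: [643.2, 257.1, 90.0]
eef_rot: [-3.142, -0.0, -2.023]
wrist_force: [2.9, -0.3, -0.0]
finger_gap: 19.6
finger_force: 15.0
```

>>> servo_tool:
  motion:
    - [[-0.002,0.0001,0,0,0,0,1],[-0.004,0.0001,0,0,0,0,1],[-0.005,0.0001,0,0,0,0,1],[-0.005,0.0001,0,0,0,0,1]]

```text
clock: 17.75
eef_pos: [640.9, 257.2, 90.1]
eef_rot: [-3.141, 0.001, -2.023]
wrist_force: [5.9, 1.2, -0.3]
finger_gap: 19.6
finger_force: 15.0
```

```bash
python3 -c "
from h import *
st(); c=ba('w11'); st()
W=cloud(c); x=W.reshape(-1,3); d=x[:,:2]-[521,174.1]; ax=np.array([-0.9621,.2726]); A=d@ax; B=d@[-ax[1],ax[0]]
for t in('w2','w3','w4','w5','w8','w9','w10','w11'):
  x=cloud(ld(t)).reshape(-1,3); d=x[:,:2]-[521,174.1]; A=d@ax; B=d@[-ax[1],ax[0]]
  k=(x[:,2]>44)&(x[:,2]<49)&(abs(B)<20)&(A>-65)&(A<-27); kb=(x[:,2]>44)&(x[:,2]<80)&(abs(B)<20)&(A>-110)&(A<-27)
  print(t,k.sum(),np.percentile(A[k],[1,5,50,95,99]).round(1) if k.sum() else '')
"
```

```text
t 17.75 ang 87.23 r 151.6 Ftan(+x vice) -5.9 Frad 1.5 gap 19.554285885772693
w11 bar angle [86.5  86.71 86.78 86.91]
t 17.8 ang 87.22 r 151.6 Ftan(+x vice) -4.8 Frad 0.2 gap 19.94753259838538
w2 303 [-49.9 -49.5 -45.  -41.1 -40.4]
w3 108 [-50.8 -50.7 -48.9 -44.4 -43.2]
w4 533 [-50.5 -50.  -45.1 -30.9 -27.7]
w5 1280 [-51.1 -50.7 -45.4 -30.4 -28. ]
w8 1276 [-51.1 -50.5 -45.3 -30.3 -27.7]
w9 1317 [-46.8 -46.3 -41.4 -30.9 -28.1]
w10 1260 [-42.8 -42.4 -37.5 -31.3 -28.4]
w11 1264 [-64.6 -41.7 -36.8 -31.  -28.2]
```

>>> servo_tool:
  motion:
    - [[-0.001,0,0,0,0,0,1],[-0.002,0,0,0,0,0,1],[-0.003,0,0,0,0,0,1],[-0.003,0,0,0,0,0,1]]

```text
clock: 18.2
eef_pos: [639.7, 257.2, 90.1]
eef_rot: [-3.141, 0.001, -2.023]
wrist_force: [7.2, 0.6, -1.4]
finger_gap: 19.7
finger_force: 15.0
```

```bash
cat >> h.py <<'E'
AX=np.array([-0.9621,.2726])
def jaw(tag):
    x=cloud(ld(tag)).reshape(-1,3); d=x[:,:2]-[521,174.1]; A=d@AX; B=d@[-AX[1],AX[0]]
    k=(x[:,2]>44)&(x[:,2]<49)&(abs(B)<20)&(A>-55)&(A<-27); kj=(x[:,2]>82)&(x[:,2]<92)&(np.hypot(A,B)<45)
    print(tag,'pad back',np.percentile(A[k],[2,5,50]).round(1),'jar', kj.sum(), np.median(A[kj]).round(1) if kj.sum() else '')
E
python3 -c "
from h import *
st(); c=ba('w12'); st()
for t in('w4','w5','w10','w11','w12'): jaw(t)
"
```

```text
t 18.2 ang 87.71 r 151.5 Ftan(+x vice) -7.1 Frad 0.9 gap 19.72573859959232
w12 bar angle [86.99 87.12 87.23 87.33]
t 18.25 ang 87.71 r 151.6 Ftan(+x vice) -6.4 Frad 1.1 gap 19.467239430275196
w4 pad back [-50.4 -50.  -45.1] jar 197 -27.3
w5 pad back [-50.9 -50.7 -45.4] jar 724 -26.5
w10 pad back [-42.7 -42.4 -37.5] jar 522 -27.9
w11 pad back [-41.7 -41.4 -36.6] jar 441 -27.3
w12 pad back [-41.6 -41.3 -36.5] jar 433 -27.3
```

>>> servo_tool:
  motion:
    - [[-0.002,0,0,0,0,0,1],[-0.004,0,0,0,0,0,1],[-0.005,0,0,0,0,0,1],[-0.005,0,0,0,0,0,1]]

```text
clock: 18.65
eef_pos: [637.5, 257.2, 90.3]
eef_rot: [-3.14, 0.002, -2.023]
wrist_force: [9.9, 1.3, -1.8]
finger_gap: 19.8
finger_force: 15.0
```

```bash
python3 -c "
from h import *
st(); c=ba('w13'); st(); jaw('w13')
"
```

```text
t 18.65 ang 88.51 r 151.5 Ftan(+x vice) -9.9 Frad 1.6 gap 19.784629877999357
w13 bar angle [87.65 87.81 87.97 88.04]
t 18.7 ang 88.51 r 151.5 Ftan(+x vice) -9.1 Frad 2.7 gap 19.487358319846205
w13 pad back [-41.5 -41.2 -36.4] jar 431 -27.2
```

>>> servo_tool:
  motion:
    - [[0.0192,-0.0004,0,0,0,0,1],[0.0402,-0.003,0,0,0,0,1],[0.061,-0.007,0,0,0,0,1],[0.0816,-0.0124,0,0,0,0,1],[0.0998,-0.0168,0,0,0,0,1],[0.1086,-0.02,0,0,0,0,1],[0.113,-0.0214,0,0,0,0,1],[0.117,-0.0228,0,0,0,0,1],[0.119,-0.0236,0,0,0,0,1],[0.119,-0.0236,0,0,0,0,1]]

```text
clock: 19.7
eef_pos: [694.8, 246.2, 89.7]
eef_rot: [3.138, -0.001, -2.022]
wrist_force: [-7.8, 3.4, 3.5]
finger_gap: 19.6
finger_force: 15.0
```

```bash
python3 -c "
from h import *
st(); c=ba('w14'); st(); jaw('w14')
"
```

```text
t 19.7 ang 66.43 r 153.2 Ftan(+x vice) 8.5 Frad -0.0 gap 19.635607754819635
w14 bar angle [66.43 66.54 66.59 66.66]
t 19.75 ang 66.43 r 153.2 Ftan(+x vice) 8.8 Frad 0.0 gap 19.54320951410382
w14 pad back [-42.9 -42.7 -37.5] jar 744 -25.7
```

>>> servo_tool:
  motion:
    - [[0.002,-0.0008,0,0,0,0,1],[0.004,-0.0016,0,0,0,0,1],[0.005,-0.002,0,0,0,0,1],[0.005,-0.002,0,0,0,0,1],[-0.006,0.002,0,0,0,0,1],[-0.021,0.0076,0,0,0,0,1],[-0.037,0.0128,0,0,0,0,1],[-0.052,0.017,0,0,0,0,1],[-0.066,0.02,0,0,0,0,1],[-0.066,0.02,0,0,0,0,1]]

```text
clock: 20.75
eef_pos: [662.8, 255.5, 90.1]
eef_rot: [-3.141, 0.0, -2.023]
wrist_force: [5.4, 0.7, -1.3]
finger_gap: 19.6
finger_force: 15.0
```

```bash
python3 -c "
from h import *
st(); c=ba('w15'); st(); jaw('w15')
"
```

```text
t 20.75 ang 78.97 r 152.5 Ftan(+x vice) -5.2 Frad 1.7 gap 19.635886387419948
w15 bar angle [78.51 78.66 78.75 78.91]
t 20.8 ang 78.89 r 152.5 Ftan(+x vice) -5.6 Frad 2.9 gap 19.469441020990068
w15 pad back [-41.5 -41.1 -36.2] jar 583 -26.3
```

```bash
python3 -c "
from h import *
for t in('w4','w8','w9','w13','w14','w15'):
    x=cloud(ld(t)).reshape(-1,3); d=x[:,:2]-[521,174.1]; A=d@AX; B=d@[-AX[1],AX[0]]
    k=(x[:,2]>49)&(x[:,2]<70)&(abs(B)<18)&(A>-110)&(A<-35); h,e=np.histogram(A[k],bins=np.arange(-110,-34,1.)); 
    p=(x[:,2]>43)&(x[:,2]<48.5)&(abs(B)<18)&(A>-60)&(A<-25); hp,_=np.histogram(A[p],bins=np.arange(-60,-24,1.))
    print(t,np.median(x[k,2]).round(1),'blk',h[25:].tolist()); print('   pad',hp.tolist())
"
```

```text
w4 50.0 blk [39, 40, 38, 42, 44, 40, 37, 40, 40, 39, 37, 7, 0, 0, 0, 0, 0, 0, 0, 0, 0, 0, 0, 0, 0, 0, 0, 0, 0, 0, 0, 0, 0, 0, 0, 0, 0, 0, 0, 0, 0, 0, 0, 0, 0, 0, 0, 0, 0, 0]
   pad [0, 0, 0, 0, 0, 0, 0, 0, 0, 40, 48, 43, 42, 47, 43, 42, 45, 44, 41, 19, 0, 0, 0, 0, 0, 0, 0, 9, 24, 7, 7, 6, 7, 5, 1]
w8 50.0 blk [90, 105, 103, 98, 86, 109, 93, 101, 104, 77, 49, 0, 0, 0, 0, 0, 0, 0, 0, 0, 0, 0, 0, 0, 0, 0, 0, 0, 0, 0, 0, 0, 0, 0, 0, 0, 0, 0, 0, 0, 0, 0, 0, 0, 0, 0, 0, 0, 0, 0]
   pad [0, 0, 0, 0, 0, 0, 0, 0, 23, 153, 104, 98, 105, 96, 99, 97, 98, 102, 64, 11, 0, 0, 0, 0, 0, 0, 1, 40, 89, 39, 26, 14, 18, 11, 4]
w9 50.0 blk [94, 93, 93, 97, 98, 97, 97, 97, 95, 94, 102, 94, 92, 94, 73, 4, 0, 0, 0, 0, 0, 0, 0, 0, 0, 0, 0, 0, 0, 0, 0, 0, 0, 0, 0, 0, 0, 0, 0, 0, 0, 0, 0, 0, 0, 0, 0, 0, 0, 0]
   pad [0, 0, 0, 0, 0, 0, 0, 0, 0, 0, 0, 0, 0, 137, 116, 109, 107, 108, 103, 105, 107, 102, 98, 27, 0, 0, 0, 22, 63, 27, 21, 19, 13, 13, 5]
w13 50.0 blk [0, 0, 0, 18, 80, 95, 95, 95, 94, 88, 94, 98, 94, 96, 90, 94, 93, 96, 95, 89, 66, 4, 0, 0, 0, 0, 0, 0, 0, 0, 0, 0, 0, 0, 0, 0, 0, 0, 0, 0, 0, 0, 0, 0, 0, 0, 0, 0, 0, 0]
   pad [0, 0, 0, 0, 0, 0, 0, 0, 0, 0, 0, 0, 0, 0, 0, 0, 0, 0, 98, 105, 102, 103, 101, 104, 104, 103, 107, 98, 48, 30, 7, 12, 12, 11, 5]
w14 50.0 blk [0, 50, 83, 100, 90, 109, 97, 102, 104, 108, 93, 100, 103, 102, 93, 105, 97, 92, 53, 0, 0, 0, 0, 0, 0, 0, 0, 0, 0, 0, 0, 0, 0, 0, 0, 0, 0, 0, 0, 0, 0, 0, 0, 0, 0, 0, 0, 0, 0, 0]
   pad [0, 0, 0, 0, 0, 0, 0, 0, 0, 0, 0, 0, 0, 0, 0, 0, 27, 155, 105, 98, 94, 95, 95, 87, 101, 94, 64, 18, 59, 83, 33, 22, 14, 18, 9]
w15 50.0 blk [0, 0, 0, 0, 0, 64, 91, 97, 103, 97, 100, 99, 93, 100, 100, 98, 103, 95, 95, 97, 102, 95, 40, 0, 0, 0, 0, 0, 0, 0, 0, 0, 0, 0, 0, 0, 0, 0, 0, 0, 0, 0, 0, 0, 0, 0, 0, 0, 0, 0]
   pad [0, 0, 0, 0, 0, 0, 0, 0, 0, 0, 0, 0, 0, 0, 0, 0, 0, 0, 105, 120, 106, 115, 104, 112, 106, 102, 107, 101, 64, 66, 20, 17, 20, 16, 8]
```

```bash
python3 -c "
from h import *
c=grab('top','top3')
def f(t,seat=np.array([521,174.1])):
    c=ld(t); x=cloud(c).reshape(-1,3); d=x[:,:2]-seat; A=d@AX; B=d@[-AX[1],AX[0]]
    k=(x[:,2]>83)&(x[:,2]<90)&(np.hypot(A,B)<45); P=np.stack([A,B],1)[k]
    if len(P)>50:
        (cx,cy),r=cv2.minEnclosingCircle(P.astype(np.float32)); print(t,len(P),'lid A,B',round(cx,1),round(cy,1),'r',round(r,1))
    v=(x[:,2]>43)&(x[:,2]<48.5)&(A>10)&(A<50)
    if v.sum(): print('   V A',np.percentile(A[v],[1,99]).round(1),'B',np.percentile(B[v],[1,99]).round(1))
    b=(x[:,2]>57)&(x[:,2]<66)&(A>25)&(A<70)&(abs(B)<60)
    if b.sum()>20: print('   blk A',np.percentile(A[b],[1,99]).round(1),'B',np.percentile(B[b],[1,99]).round(1))
    p=(x[:,2]>43)&(x[:,2]<48.5)&(A>-55)&(A<-35)
    if p.sum()>20: print('   pad B',np.percentile(B[p],[1,99]).round(1))
    q=(x[:,2]>10)&(x[:,2]<14)&(A>40)&(A<90)
    if q.sum()>20: print('   plate',np.percentile(A[q],[99.9]).round(1),np.percentile(B[q],[.5,99.5]).round(1))
for t in('w2','w3','w4','w8','w14','w15','top1','top3'): f(t)
"
```

```text
V A [15.9 48.8] B [-32.5 372.8]
   blk A [41.9 55.4] B [-36.   33.5]
   pad B [-23.5  19.4]
   plate [88.] [-50.1 374. ]
   V A [15.2 48.8] B [-303.9  103.5]
   blk A [41.3 55.4] B [-36.7  33.1]
   pad B [-23.7 186.8]
   plate [89.5] [-313.1  248.4]
w4 121 lid A,B -10.7 -2.9 r 25.2
   V A [15.1 49. ] B [-290.1   31.4]
   blk A [41.3 54.8] B [-37.2  32.4]
   pad B [-24.4  18.6]
   plate [78.3] [-265.8   46.8]
w8 500 lid A,B -15.5 -12.9 r 20.3
   V A [14.5 42.7] B [-36.4 -23.8]
   pad B [-24.3  14.5]
   plate [69.6] [-265.7  -36.5]
w14 455 lid A,B -14.8 -12.7 r 20.2
   V A [14.5 43.5] B [-37.5 -22.9]
   pad B [-24.4  13.5]
   plate [69.3] [-265.   -38.4]
w15 361 lid A,B -14.3 -10.2 r 21.9
   V A [14.7 43.6] B [-292.4  -19.1]
   blk A [41.2 54.9] B [-37.6  -2. ]
   pad B [-24.2  18.4]
   plate [80.9] [-263.  -36.]
   V A [14.9 48.2] B [-312.1  832.6]
   blk A [39.8 53.7] B [-37.6  30.3]
   pad B [-632.7  111.6]
   plate [89.2] [-520.6  837.3]
   V A [31.1 48.2] B [-316.8  832.9]
   pad B [-636.6   17.8]
   plate [89.5] [-519.8  839.6]
```

```bash
python3 -c "
from h import *
seat=np.array([521,174.1])
for t in('w3','w4','w8','w14','w15','top3'):
    x=cloud(ld(t)).reshape(-1,3); d=x[:,:2]-seat; A=d@AX; B=d@[-AX[1],AX[0]]
    k=(x[:,2]>94)&(x[:,2]<102)&(np.hypot(A,B)<40); P=np.stack([A,B],1)[k]
    if len(P)>30:
        a,b=P.T; m=np.stack([2*a,2*b],1)
        (cx,cy),r=cv2.minEnclosingCircle(P.astype(np.float32)); print(t,len(P),'lid',round(cx,1),round(cy,1),'r',round(r,1),'z',np.percentile(x[k,2],[5,50,95]).round(1),'A',P.min(0).round(1),P.max(0).round(1))
"
```

```text
w3 2238 lid -4.5 0.1 r 26.4 z [96.7 97.9 99.1] A [-30.9 -25.7] [21.6 25.7]
w4 3882 lid -4.6 -0.1 r 26.5 z [96.5 97.9 99.1] A [-30.7 -26.1] [21.9 26.1]
w8 2699 lid -15.5 -14.5 r 19.1 z [95.4 97.8 99. ] A [-31. -26.] [ 0.1 -3. ]
w14 2875 lid -13.4 -13.6 r 19.9 z [95.7 97.8 99. ] A [-30.4 -26.1] [ 3.1 -2.5]
w15 5147 lid -4.2 -3.5 r 26.6 z [96.4 97.9 99. ] A [-30.3 -26. ] [21.9  3.1]
```

```bash
python3 -c "
from h import *
c=ld('w15'); cv2.imwrite('pics/w15x.png',cv2.resize(c['frame'][0:165,340:560,::-1],(800,600),interpolation=cv2.INTER_CUBIC))"
```

```text
(no output)
```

View pics/w15x.png

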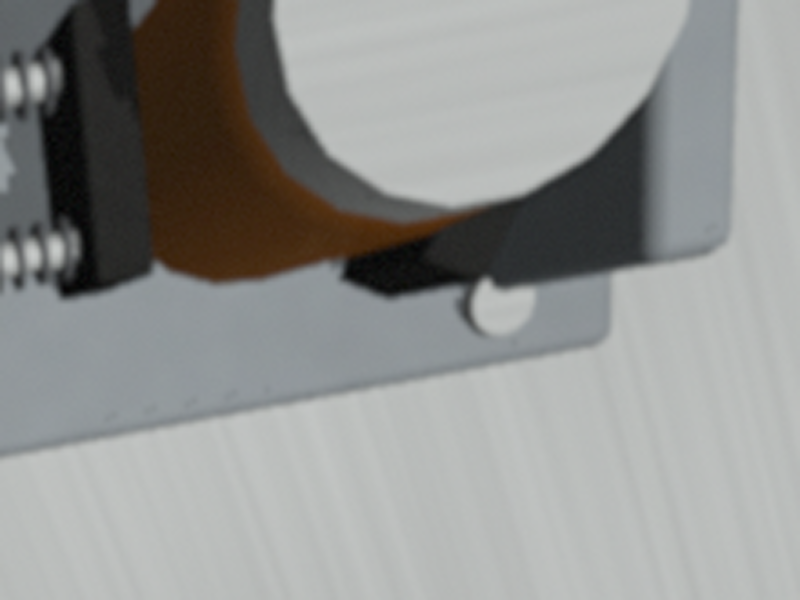

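The crop shows the pad flat against the jar at about (145,140), the jar up against the V's corner at (380,270), and the springs part-compressed. I'll continue the stroke gently.

>>> servo_tool:
  motion:
    - [[-0.007,0.0007,0,0,0,0,1],[-0.014,0.0013,0,0,0,0,1],[-0.021,0.0018,0,0,0,0,1],[-0.026,0.0021,0,0,0,0,1],[-0.026,0.0021,0,0,0,0,1]]

```text
clock: 21.35
eef_pos: [650.8, 256.4, 90.3]
eef_rot: [-3.139, 0.002, -2.023]
wrist_force: [10.3, 0.8, -2.7]
finger_gap: 19.5
finger_force: 15.0
```

```bash
cat >> h.py <<'E'
def jb(t):
    x=cloud(ld(t)).reshape(-1,3); d=x[:,:2]-[521,174.1]; A=d@AX; B=d@[-AX[1],AX[0]]
    k=(x[:,2]>49)&(x[:,2]<70)&(abs(B)<15)&(A>-90)&(A<-35); p=(x[:,2]>43)&(x[:,2]<48.5)&(abs(B)<18)&(A>-55)&(A<-25); l=(x[:,2]>94)&(x[:,2]<102)&(np.hypot(A,B)<40)
    b=np.percentile(A[k],99.5); q=np.percentile(A[p],1); print(t,'block',b.round(1),'pad back',q.round(1),'sep',(q-b).round(1),'lid minA,minB,maxA',A[l].min().round(1),B[l].min().round(1),A[l].max().round(1))
E
python3 -c "
from h import *
st(); c=ba('w16'); st()
for t in('w8','w9','w13','w14','w15','w16'): jb(t)
"
```

```text
t 21.35 ang 83.5 r 151.6 Ftan(+x vice) -10.1 Frad 2.0 gap 19.545519375378785
w16 bar angle [82.9  83.03 83.18 83.3 ]
t 21.4 ang 83.48 r 151.6 Ftan(+x vice) -9.6 Frad 3.2 gap 19.503172844139154
w8 block -74.4 pad back -51.1 sep 23.3 lid minA,minB,maxA -31.0 -26.0 0.1
w9 block -70.1 pad back -46.8 sep 23.3 lid minA,minB,maxA -31.1 -26.0 21.3
w13 block -64.1 pad back -41.7 sep 22.4 lid minA,minB,maxA -30.3 -25.9 23.0
w14 block -66.3 pad back -43.1 sep 23.2 lid minA,minB,maxA -30.4 -26.1 3.1
w15 block -62.6 pad back -41.6 sep 21.0 lid minA,minB,maxA -30.3 -26.0 21.9
w16 block -60.6 pad back -41.3 sep 19.4 lid minA,minB,maxA -30.3 -26.0 22.6
```

```bash
python3 -c "
from h import *
for t in('w4','w5','w8','w9','w10','w11','w12','w13','w14'): jb(t)
"
```

```text
w4 block -73.8 pad back -50.6 sep 23.2 lid minA,minB,maxA -30.7 -26.1 21.9
w5 block -74.4 pad back -51.1 sep 23.3 lid minA,minB,maxA -30.9 -26.1 4.2
w8 block -74.4 pad back -51.1 sep 23.3 lid minA,minB,maxA -31.0 -26.0 0.1
w9 block -70.1 pad back -46.8 sep 23.3 lid minA,minB,maxA -31.1 -26.0 21.3
w10 block -66.1 pad back -42.9 sep 23.2 lid minA,minB,maxA -31.1 -26.0 21.4
w11 block -64.7 pad back -41.8 sep 22.9 lid minA,minB,maxA -30.5 -26.0 22.7
w12 block -64.5 pad back -41.8 sep 22.8 lid minA,minB,maxA -30.3 -26.0 23.3
w13 block -64.1 pad back -41.7 sep 22.4 lid minA,minB,maxA -30.3 -25.9 23.0
w14 block -66.3 pad back -43.1 sep 23.2 lid minA,minB,maxA -30.4 -26.1 3.1
```

>>> servo_tool:
  motion:
    - [[-0.003,0.0002,0,0,0,0,1],[-0.006,0.0004,0,0,0,0,1],[-0.009,0.0005,0,0,0,0,1],[-0.009,0.0005,0,0,0,0,1]]

```text
clock: 21.8
eef_pos: [646.5, 256.6, 90.3]
eef_rot: [-3.139, 0.002, -2.023]
wrist_force: [11.4, 1.2, -3.5]
finger_gap: 19.8
finger_force: 15.0
```

```bash
python3 -c "
from h import *
st(); c=ba('w17'); st(); jb('w17')
"
```

```text
t 21.8 ang 85.1 r 151.4 Ftan(+x vice) -11.2 Frad 2.2 gap 19.81600558185149
w17 bar angle [84.49 84.63 84.78 84.85]
t 21.85 ang 85.09 r 151.4 Ftan(+x vice) -9.8 Frad 1.9 gap 20.053958228418924
w17 block -60.0 pad back -41.2 sep 18.8 lid minA,minB,maxA -30.0 -26.0 22.7
```

>>> servo_tool:
  motion:
    - [[-0.003,0.0002,0,0,0,0,1],[-0.006,0.0003,0,0,0,0,1],[-0.008,0.0004,0,0,0,0,1],[-0.008,0.0004,0,0,0,0,1]]

```text
clock: 22.25
eef_pos: [642.7, 256.7, 90.4]
eef_rot: [-3.138, 0.002, -2.023]
wrist_force: [13.1, 1.4, -3.0]
finger_gap: 19.8
finger_force: 15.0
```

```bash
python3 -c "
from h import *
st(); c=ba('w18'); st(); jb('w18')
"
```

```text
t 22.25 ang 86.54 r 151.2 Ftan(+x vice) -13.0 Frad 2.2 gap 19.824078461755185
w18 bar angle [85.88 86.   86.11 86.25]
t 22.3 ang 86.55 r 151.2 Ftan(+x vice) -12.0 Frad 2.8 gap 19.734583967155626
w18 block -59.0 pad back -41.1 sep 17.9 lid minA,minB,maxA -30.3 -26.0 23.1
```

>>> servo_tool:
  motion:
    - [[-0.003,0.0001,0,0,0,0,1],[-0.006,0.0002,0,0,0,0,1],[-0.007,0.0002,0,0,0,0,1],[-0.007,0.0002,0,0,0,0,1]]

```text
clock: 22.7
eef_pos: [639.8, 256.9, 90.6]
eef_rot: [-3.137, 0.003, -2.023]
wrist_force: [17.3, 1.2, -4.3]
finger_gap: 19.7
finger_force: 15.0
```

```bash
python3 -c "
from h import *
st(); c=ba('w19'); st(); jb('w19')
"
```

```text
t 22.7 ang 87.64 r 151.2 Ftan(+x vice) -17.2 Frad 1.9 gap 19.728058848217586
w19 bar angle [86.77 86.93 87.11 87.19]
t 22.75 ang 87.64 r 151.2 Ftan(+x vice) -16.9 Frad 2.3 gap 19.453244769443216
w19 block -58.4 pad back -41.0 sep 17.4 lid minA,minB,maxA -30.3 -26.0 22.8
```

>>> servo_tool:
  motion:
    - [[-0.002,0.0001,0,0,0,0,1],[-0.004,0.0001,0,0,0,0,1],[-0.005,0.0001,0,0,0,0,1],[-0.005,0.0001,0,0,0,0,1]]

```text
clock: 23.15
eef_pos: [637.9, 256.9, 90.7]
eef_rot: [-3.136, 0.004, -2.023]
wrist_force: [21.5, 2.6, -4.5]
finger_gap: 19.5
finger_force: 15.0
```

```bash
python3 -c "
from h import *
st(); c=ba('w20'); st(); jb('w20')
"
```

```text
t 23.15 ang 88.38 r 151.1 Ftan(+x vice) -21.4 Frad 3.2 gap 19.464048716758153
w20 bar angle [87.37 87.66 87.73 87.89]
t 23.2 ang 88.39 r 151.1 Ftan(+x vice) -20.6 Frad 2.6 gap 19.36918281179359
w20 block -58.3 pad back -41.0 sep 17.3 lid minA,minB,maxA -30.4 -26.0 23.1
```

>>> servo_tool:
  motion:
    - [[0.006,0.0,0,0,0,0,1],[0.012,0.0,0,0,0,0,1],[0.018,-0.0002,0,0,0,0,1],[0.024,-0.0005,0,0,0,0,1],[0.03,-0.0012,0,0,0,0,1],[0.03,-0.0012,0,0,0,0,1]]

```text
clock: 23.8
eef_pos: [650.8, 256.2, 90.0]
eef_rot: [-3.142, -0.0, -2.023]
wrist_force: [2.8, -1.2, 0.2]
finger_gap: 19.2
finger_force: 15.0
```

```bash
python3 -c "
from h import *
st(); c=ba('w21'); st(); jb('w21')
"
```

```text
t 23.8 ang 83.46 r 151.4 Ftan(+x vice) -2.9 Frad -0.8 gap 19.23461114398308
w21 bar angle [82.85 83.01 83.12 83.24]
t 23.85 ang 83.49 r 151.4 Ftan(+x vice) -2.8 Frad -0.9 gap 19.83907432338176
w21 block -59.5 pad back -41.1 sep 18.4 lid minA,minB,maxA -30.1 -26.0 22.3
```

>>> servo_tool:
  motion:
    - [[0.006,-0.0006,0,0,0,0,1],[0.012,-0.0013,0,0,0,0,1],[0.02,-0.0026,0,0,0,0,1],[0.02,-0.0026,0,0,0,0,1]]

```text
clock: 24.25
eef_pos: [661.1, 255.3, 89.9]
eef_rot: [3.141, 0.001, -2.023]
wrist_force: [-0.6, 3.1, 2.0]
finger_gap: 19.8
finger_force: 15.0
```

```bash
python3 -c "
from h import *
st(); c=ba('w22'); st(); jb('w22')
"
```

```text
t 24.25 ang 79.59 r 152.0 Ftan(+x vice) 1.1 Frad 3.0 gap 19.805496637085074
w22 bar angle [79.13 79.24 79.38 79.46]
t 24.3 ang 79.63 r 152.1 Ftan(+x vice) 0.8 Frad 3.3 gap 19.768279844578952
w22 block -60.0 pad back -41.2 sep 18.8 lid minA,minB,maxA -30.7 -26.1 22.1
```

>>> servo_tool:
  motion:
    - [[0.008,-0.0015,0,0,0,0,1],[0.016,-0.0031,0,0,0,0,1],[0.025,-0.0055,0,0,0,0,1],[0.03,-0.0068,0,0,0,0,1],[0.03,-0.0068,0,0,0,0,1]]

```text
clock: 24.8
eef_pos: [676.3, 251.4, 89.9]
eef_rot: [-3.141, 0.0, -2.023]
wrist_force: [-0.2, 2.2, 1.6]
finger_gap: 19.4
finger_force: 15.0
```

```bash
python3 -c "
from h import *
st(); c=ba('w23'); st(); jb('w23'); jb('w15'); jb('w16')
"
```

```text
t 24.8 ang 73.66 r 151.7 Ftan(+x vice) 0.8 Frad 2.0 gap 19.41551069970891
w23 bar angle [73.16 73.3  73.45 73.51]
t 24.85 ang 73.74 r 151.7 Ftan(+x vice) 1.4 Frad 1.3 gap 19.524249773507965
w23 block -60.2 pad back -41.3 sep 18.9 lid minA,minB,maxA -30.6 -26.0 21.0
w15 block -62.6 pad back -41.6 sep 21.0 lid minA,minB,maxA -30.3 -26.0 21.9
w16 block -60.6 pad back -41.3 sep 19.4 lid minA,minB,maxA -30.3 -26.0 22.6
```

The jaw block holds with the pad pressed in about 4.4 mm (about 40 N) while the lever returns freely. That matches the squeezing tooth, so I'll let go of the handle.

>>> servo_tool:
  motion:
    - [[0,0,0,0,0,0,0.5],[0,0,0,0,0,0,0.3],[0,0,0,0,0,0,0.3],[0,0,0,0,0,0,0.3],[0,0,0.06,0,0,0,0.3],[0,0,0.14,0,0,0,0.3],[0,0,0.22,0,0,0,0.3],[0,0,0.25,0,0,0,0.3],[0,0,0.25,0,0,0,0.3]]

```text
clock: 25.75
eef_pos: [676.4, 251.8, 217.3]
eef_rot: [-3.139, 0.003, -2.023]
wrist_force: [0.1, -0.1, 0.1]
finger_gap: 66.0
finger_force: 0.0
```

```bash
python3 -c "
from h import *
s=manip.read_state(); print(s['clock'],s['eef_pos'],s['wrist_force'],s['finger_gap'])
grab('wrist','w24'); ba('w25'); jb('w24')
x=cloud(ld('w24')).reshape(-1,3); d=x[:,:2]-[521,174.1]; k=(x[:,2]>94)&(x[:,2]<102)&(np.hypot(*d.T)<40); print(cv2.minEnclosingCircle(x[k][:,:2].astype(np.float32)),np.percentile(x[k,2],[2,50,98]))
c=grab('top','top4'); a=ld('top1'); df=np.abs(cloud(c)[:,:,2]-cloud(a)[:,:,2]); y=cloud(a)
for n,p in dict(tin=(592,-144),shaker=(639,-280),oil=(503,-268),purple=(484,-26),red1=(380,-58),red2=(370,-185),bowl=(700,-150)).items():
    m=(np.hypot(y[:,:,0]-p[0],y[:,:,1]-p[1])<40); print(n,m.sum(),np.nanmedian(df[m]).round(1),(df[m]>15).mean().round(2))
"
```

```text
25.75 [676.39669215 251.84244871 217.29943908] [ 0.13512977 -0.07711454  0.08862299] 66.04472911511402
w25 bar angle [73.28 73.44 73.52 73.63]
w24 block -60.0 pad back -41.2 sep 18.8 lid minA,minB,maxA -30.1 -26.2 22.2
((524.462158203125, 173.34970092773438), 26.596643447875977) [96.14434555 97.87232918 99.48939811]
tin 831 2.6 0.0
shaker 827 2.5 0.0
oil 874 2.5 0.0
purple 718 2.6 0.0
red1 749 2.4 0.0
red2 766 2.6 0.0
bowl 681 2.9 0.0
```

The jar is upright with its lid level, the jaw holds, the handle is free and the other things haven't moved.

```bash
python3 -c "
from cell import manip
print(manip.sign_off())"
```

```text
the job is handed in; nothing more can be done
None
```

The jar stands upright in the vice, gripped on the second stroke (the first clearly stiffer one) with the pad pressed in about 4.4 mm (about 40 N); the handle is released, the objects I checked have not moved, and the job was handed in at about 26 s.

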